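# Fit the loose clamp handle and close the bench clamp on a test block

## Robot

A 7-joint arm with a two-finger parallel gripper is mounted at the origin on a cart in front of the work surface, level with it; the furniture and walls round the work are solid. World frame = base frame: x ahead of the robot, y to its left, z up, the work surface at z = 0. Lengths are in mm, angles in rad, forces in N, time in s.
With the tool pointing down it reaches from about 425 to 825 mm from the base axis. Payload 3.6 kg.
Tool frame: the origin (TCP) lies midway between the tips of the shut fingers; the grasp point (between the pads) lies 19 mm behind it; z points along the fingers, y is the line along which they close (so a half turn about z gives the same grasp; the last joint's range is limited). The gripper opens to 93 mm and grips with 3 to 60 N. Pads are 15 mm wide; open, the fingers measure 128 mm over their backs; the gripper's body (75 mm by 188 mm) begins 65 mm behind the grasp point.
Start: joints at [1.222, 0.615, -0.013, 1.423, 0.008, 1.103, -0.04], TCP at [206.206, -616.393, 218.64] pointing down, gripper open.
Joint ranges: [-3.12, 3.12], [-0.3, 2.06], [-1.34, 1.32], [0.26, 2.42], [-1.36, 4.5], [0.01, 1.98], [-2.84, 2.84]. Speed limits (rad/s): [2.79, 2.79, 3.14, 3.14, 3.14, 3.14, 3.14].

## Interface

Orientations are given as a rotation vector (axis times angle).
In Python, from station import bot gives the robot as it stands. Calls block until the motion is done:
- bot.goto(position, orientation): joint-space move of the TCP to a pose.
- bot.movel(position, orientation=None, v=150): straight line of the TCP; orientation=None keeps the orientation; v is the mean speed in mm/s.
- bot.set_joints(angles): joint-space move.
- bot.gripper_to(opening, squeeze=None): finger opening in mm; squeeze is the grip in N (None keeps the last); returns when the fingers have stopped.
- bot.dwell(seconds).
- bot.solve_ik(position, orientation): joint angles nearest the present ones, or None.
- bot.read_state(): the state.
- bot.get_image(name): name is "scene" or "top"; returns a dict with "image" (420x560x3 uint8, blue, green, red), "camera_matrix" (3x3 intrinsics, pixels), "xyz" and "attitude" of the camera in the world. Camera axes: x right, y down, z forward; pixel columns grow to the right and rows downward; lengths in mm; the calibration is good to about 2 mm. A picture is of the moment at which its call begins. There is no depth.
A pose or a line that the arm cannot do raises bot.PlanningError and nothing moves.
- bot.sign_off(): hands the job in; it is judged then, once.
The state is a dict: "time": time; "joint_pos": joint angles; "joint_vel": joint speeds; "joint_efforts": joint torques, N m; "eef_pos": TCP position; "tcp_rot": TCP orientation; "force": force on the tool from outside, world axes, zero at the start; "moment": the same for the moment, N m; "finger_gap": finger opening in mm; "grip_force": force on a finger pad.
Only numpy, scipy, OpenCV 4.12 (cv2) and the standard library are available. Lean on these libraries where they do the work, as an engineer would, in place of code of your own. Each camera call takes 0.05 s, during which the arm holds its last target. There are 200 camera calls.

## Task

Pick up the loose two-armed handle with the red ball ends and fit its square hole over the square spindle of the blue bench clamp, all the way down onto the shoulder, and let go. Then, with the handle left on the spindle, push its arm round clockwise (seen from above) until the sliding jaw holds the square metal block firmly against the fixed stop; leave the handle on, and do not disturb the other things on the bench.

Things in the scene. Friction and masses are not known exactly. Their poses are not given: they have to be found in the camera images.
- handle: loose handle, 0.35 kg, lying flat: dark steel hub 44 x 44 x 34 mm high with a square through bore 26.5 mm wide, parallel to the hub's sides; two balanced steel arms, 17 mm thick, along +x and -x at height 17 mm, ending in 30 mm red balls centred 78 mm from the axis. Origin: centre of the hub's underside, z up. Fits the spindle in any of the four quarter turns.
- clamp: fixed blue bench clamp, base plate 96 x 205 x 12 mm. Origin: on the bench under the spindle's axis, z up. Blue housing 86 x 86 mm round the axis, top at 46 mm (screw heads 49). Towards +y follow the sliding jaw, the block and the blue fixed stop (inner face at y = 132 mm, top at 42 mm). Stands left or right of the centre line, turned up to 0.35 rad.
- spindle_foot (a point): centre of the shoulder (38 mm diameter, 52 mm above the bench) on which the fitted handle's underside rests; turns with the spindle, x and y square to its flat sides, z up. The steel square spindle above it is vertical, 24 mm wide and 37 mm high; its top 7 mm taper to 17 mm wide.
- spindle (a joint): turn of the spindle in rad, growing clockwise seen from above; starts at 0 to 0.4. The jaw advances 10 mm per rad. It turns stiffly (0.2 N m, about 3 N at an arm) and stays where left. The jaw meets the block at about 2.0, where the resistance rises sharply; 9 to 15 N at 60 mm from the axis clamps firmly.
- jaw: steel sliding jaw of the clamp, 80 mm wide, 15 mm thick, top at 34.5 mm; moves along the clamp's +y. Origin: on the bench under the spindle's axis when the spindle reads 0; its pushing face is 62 mm along +y from that origin.
- block: loose pale grey metal test block, 50 x 50 x 10 mm, 0.16 kg, lying on the clamp's base plate (12 mm above the bench) between jaw and fixed stop with some play. Origin: centre of its underside.
- loupe: bystander: black loupe, 43 mm diameter, 46 mm high; origin at its underside's centre
- stapler: bystander: blue stapler, 30 x 130 x 40 mm; origin at its underside's centre
- turned_part: bystander: turned metal part, 42 mm diameter, 44 mm high; origin at its underside's centre

How it is judged:
By the outcome, as a careful person would: the job done as asked, in the order asked, and still so for the second after the job is handed in, with the robot touching nothing.
It also fails if it takes over 64 s, if anything falls off the work surface, if the arm or the gripper's body presses on something with over 40 N, if the wrist force passes 120 N, or if a joint passes its speed limit or range.

## Working session

There is one attempt and no reset: what is moved stays moved. The work goes in short steps, each a Python script; the robot and the scene stay as the last script left them, time stands still between calls to the robot, and variables do not carry over. Pictures are saved under pics/ and viewed, at most 10 in all, crops included, and the job is handed in when it is done.

```bash
mkdir -p pics; ls
python3 - <<'E'
from station import bot
import cv2,numpy as np
s=bot.read_state();print(s)
for n in("scene","top"):
    d=bot.get_image(n);cv2.imwrite(f"pics/{n}0.png",d["image"]);print(n,d["camera_matrix"],d["xyz"],d["attitude"])
E
```

```text
pics
station.py
{'time': 0.0, 'joint_pos': array([ 1.22151736,  0.6159173 , -0.01262809,  1.42483985,  0.00808367,
        1.10339294, -0.04037784]), 'joint_vel': array([-0.00059067, -0.00014386,  0.00150742,  0.00019178,  0.00183199,
        0.00082331, -0.00026289]), 'joint_efforts': array([ 9.90691733e-04, -4.58929074e+01,  2.08789394e-01, -1.65741098e+01,
       -6.13057287e-02,  2.04643625e-02,  2.32421280e-04]), 'eef_pos': array([ 205.95882126, -615.69917007,  217.50193974]), 'tcp_rot': array([-3.09830374e+00, -5.04564579e-01,  6.53574735e-04]), 'force': array([-1.58253278,  0.15816973, -0.27716375]), 'moment': array([-0.01803784,  0.01474135, -0.01613329]), 'grip_force': 0.0, 'finger_gap': 93.1869990102067}
scene [[405.25375018   0.         279.08344735]
 [  0.         405.25375018 213.84085243]
 [  0.           0.           1.        ]] [-96.46508589 391.83178285 601.37398465] [-1.21456241  2.11746408 -1.065231  ]
top [[410.60597739   0.         277.47954249]
 [  0.         410.60597739 205.45774702]
 [  0.           0.           1.        ]] [425.76414431  26.91056751 892.74690537] [-2.14787247  2.14275836 -0.16830027]
```

View pics/scene0.png

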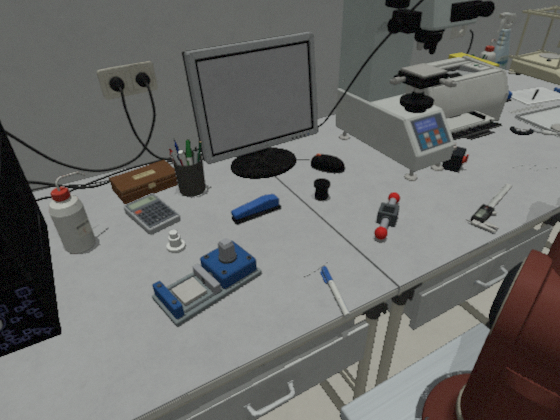

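View pics/top0.png

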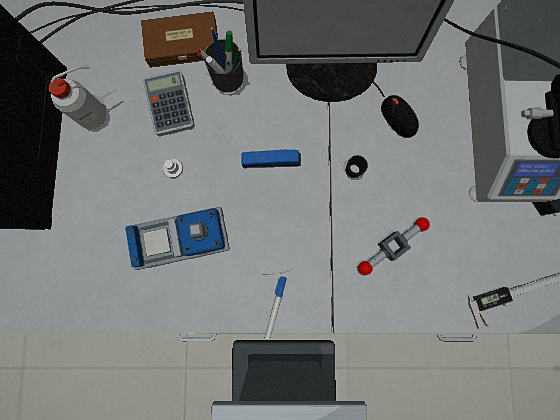

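Top view: handle hub near (395,245), balls (365,268) and (423,224); clamp spindle near (198,230), block (158,242), stop (133,246). Next I'll enlarge both in both views.

Run:
```python
import cv2,numpy as np
t=cv2.imread("pics/top0.png");s=cv2.imread("pics/scene0.png")
def c(im,x,y,w,h,k):
    o=cv2.resize(im[y:y+h,x:x+w],None,fx=k,fy=k,interpolation=cv2.INTER_CUBIC)
    for i in range(0,w,10):
        cv2.putText(o,str(x+i),(i*k,8),0,.3,(0,0,255),1);cv2.line(o,(i*k,10),(i*k,14),(0,0,255),1)
    for j in range(10,h,10):
        cv2.putText(o,str(y+j),(0,j*k+3),0,.3,(0,0,255),1)
    return o
a=c(t,120,200,115,72,7);b=c(t,352,210,80,66,7)
cv2.imwrite("pics/c1.png",c(t,120,202,114,72,7)); 
o=np.zeros((600,800,3),np.uint8)
b=c(t,350,210,80,66,5);o[:b.shape[0],:b.shape[1]]=b
b=c(s,365,185,44,58,5);o[:b.shape[0],420:420+b.shape[1]]=b
b=c(s,190,232,76,50,5);o[340:340+b.shape[0],:b.shape[1]]=b
b=c(t,172,206,60,50,5);o[340:340+b.shape[0],400:400+b.shape[1]]=b
cv2.imwrite("pics/c2.png",o)
```

```text
(no output)
```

View pics/c1.png

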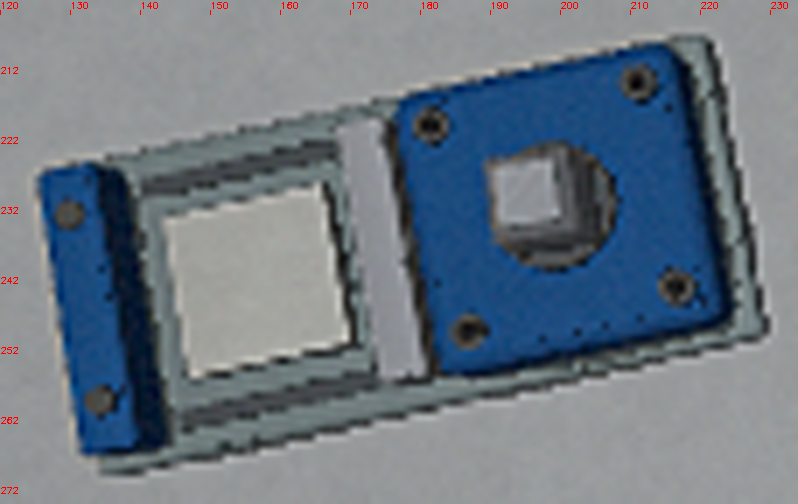

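View pics/c2.png

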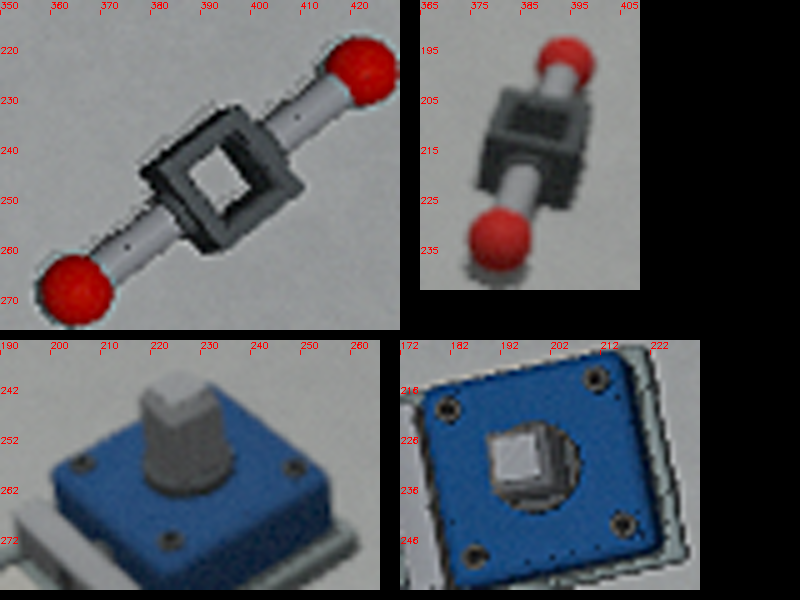

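Crops show the spindle's tapered top in the top view at corners about (189.5,224.5), (199.2,223.3), (200.5,232.7), (191,233.9), and in the scene view around (225.6,241.6). The screws are near (181.1,219.5), (210.6,213.4), (216.1,242.6) and (186.6,249.1). Hub and balls are clear in both views. Next I'll triangulate.

```bash
cat > h.py <<'E'
import cv2,numpy as np,json
from scipy.spatial.transform import Rotation as R
C={"scene":([405.25375018,279.08344735,213.84085243],[-96.46508589,391.83178285,601.37398465],[-1.21456241,2.11746408,-1.065231]),
"top":([410.60597739,277.47954249,205.45774702],[425.76414431,26.91056751,892.74690537],[-2.14787247,2.14275836,-0.16830027])}
def ray(n,p):
    (f,cx,cy),o,a=C[n];return np.array(o),R.from_rotvec(a).apply([(p[0]-cx)/f,(p[1]-cy)/f,1])
def atz(n,p,z):
    o,d=ray(n,p);return o+d*(z-o[2])/d[2]
def tri(ps,pt):
    (o1,d1),(o2,d2)=ray("scene",ps),ray("top",pt)
    t=np.linalg.lstsq(np.c_[d1,-d2],o2-o1,rcond=None)[0]
    a,b=o1+t[0]*d1,o2+t[1]*d2;return (a+b)/2,np.linalg.norm(a-b)
def proj(n,P):
    (f,cx,cy),o,a=C[n];q=R.from_rotvec(a).inv().apply(np.atleast_2d(P)-o);return q[:,:2]/q[:,2:]*f+[cx,cy]
E
python3 - <<'E'
from h import *
def reds(n,box):
    im=cv2.imread(f"pics/{n}0.png").astype(int);x,y,w,h=box
    c=im[y:y+h,x:x+w];m=((c[...,2]>110)&(c[...,2]>2.2*c[...,1])).astype(np.uint8)
    k,_,st,ce=cv2.connectedComponentsWithStats(m)
    return [(ce[i]+[x,y],st[i,4]) for i in range(1,k) if st[i,4]>40]
rt=reds("top",(350,205,90,75));rs=reds("scene",(360,180,55,65))
print(rt,rs)
b=[]
for (pt,_) in rt:
    for (ps,_) in rs:
        q=tri(ps,pt)
        if q[1]<15:print(q);b.append(q[0])
for (pt,_) in rt: print("at17",atz("top",pt,17))
for ps,_ in rs: print("at17s",atz("scene",ps,17))
print("spindle top",tri((225.6,241.6),(195.05,228.6)),atz("top",(195.05,228.6),89),atz("scene",(225.6,241.6),89),"shoulder",atz("top",(199,231),52))
S=np.array([atz("top",p,49) for p in[(181.1,219.5),(210.6,213.4),(216.1,242.6),(186.6,249.1)]])
print("screws",S.mean(0),[np.linalg.norm(S[i]-S[(i+1)%4]) for i in range(4)])
def ang(a,b):d=b-a;return np.arctan2(d[1],d[0])
print("clamp edge angs",[ang(S[i],S[(i+1)%4]) for i in range(4)])
T=np.array([atz("top",p,89) for p in[(189.5,224.5),(199.2,223.3),(200.5,232.7),(191,233.9)]])
print("sp angs",[ang(T[i],T[(i+1)%4]) for i in range(4)])
E
```

```text
[(array([422.96638655, 223.48739496]), np.int32(119)), (array([365.26086957, 267.78985507]), np.int32(138))] [(array([393.97916667, 195.5625    ]), np.int32(48)), (array([380.78823529, 231.24705882]), np.int32(85))]
(array([ 520.94660451, -287.55615907,   22.09041118]), np.float64(2.013455744348292))
(array([ 427.19570297, -161.86159943,   20.02128965]), np.float64(1.9899403246683611))
at17 [ 520.88552475 -290.22657162   17.        ]
at17 [ 426.57895509 -163.3144295    17.        ]
at17s [ 526.7946192  -292.52573849   17.        ]
at17s [ 430.39085939 -163.81700115   17.        ]
spindle top (array([502.44772794, 185.39763657,  85.20802217]), np.float64(0.9953121695950273)) [501.8418711  184.21014834  89.        ] [498.40469698 187.29395838  89.        ] shoulder [500.43120535 183.2058351   52.        ]
screws [500.557654   184.57031026  49.        ] [np.float64(61.8822828095273), np.float64(61.65330748213005), np.float64(61.37251525229379), np.float64(62.295594935117585)]
clamp edge angs [np.float64(-1.3613136225308666), np.float64(-2.931561694752026), np.float64(1.7907056458085155), np.float64(0.2182620135266072)]
sp angs [np.float64(-1.443991240834619), np.float64(-2.9749623260601403), np.float64(1.699626729443967), np.float64(0.19061860366291644)]
```

```bash
cat >> h.py <<'E'
from station import bot
def ori(psi): return (R.from_euler("z",psi)*R.from_euler("x",np.pi)).as_rotvec()
def st(m=""):
    s=bot.read_state();print(m,"t%.2f"%s["time"],s["eef_pos"].round(1),"F",s["force"].round(1),"M",s["moment"].round(2),"gap %.1f grip %.1f q7 %.2f"%(s["finger_gap"],s["grip_force"],s["joint_pos"][6]));return s
E
python3 - <<'E'
from h import *
H=[475,-227];o=ori(2.21)
bot.goto([*H,110],o);st()
bot.movel([*H,30],v=150);s=st()
bot.movel([*H,5],v=60);s=st("down")
bot.gripper_to(30,30);st("grip")
bot.movel([*H,60],v=120);st("lift")
bot.movel([*H,170],v=200)
bot.goto([500.9,184.2,150],ori(1.725));st("over")
for n in("scene","top"):cv2.imwrite(f"pics/{n}1.png",bot.get_image(n)["image"])
def c(im,x,y,w,h,k): return cv2.resize(im[y:y+h,x:x+w],None,fx=k,fy=k,interpolation=cv2.INTER_CUBIC)
a=c(cv2.imread("pics/scene1.png"),160,160,130,140,4)
b=c(cv2.imread("pics/top1.png"),160,150,70,140,4)
cv2.imwrite("pics/c3.png",np.hstack([a,b]))
E
```

```text
t1.87 [ 474.7 -228.9  110. ] F [-0.4 -1.   0.1] M [-0.06 -0.16 -0.01] gap 92.8 grip 0.0 q7 0.65
 t2.55 [ 475.5 -227.4   30.4] F [-0.1  0.6  0.3] M [-0.   -0.16 -0.04] gap 93.2 grip 0.0 q7 0.57
down t3.12 [ 474.9 -226.9    4.7] F [0.  0.3 0.2] M [ 0.01 -0.09 -0.01] gap 92.6 grip 0.0 q7 0.54
grip t3.94 [ 475.3 -226.8    5.1] F [0.8 1.2 0.1] M [ 0.04 -0.24  0.01] gap 44.0 grip 30.0 q7 0.54
lift t4.55 [ 474.2 -227.    59.5] F [-0.8  0.  -3.5] M [-0.02 -0.19  0.02] gap 43.8 grip 30.0 q7 0.60
over t6.78 [501.3 182.4 149.5] F [ 0.3 -0.3 -3.8] M [-0.08 -0.11  0.01] gap 44.1 grip 30.0 q7 -0.52
```

View pics/c3.png

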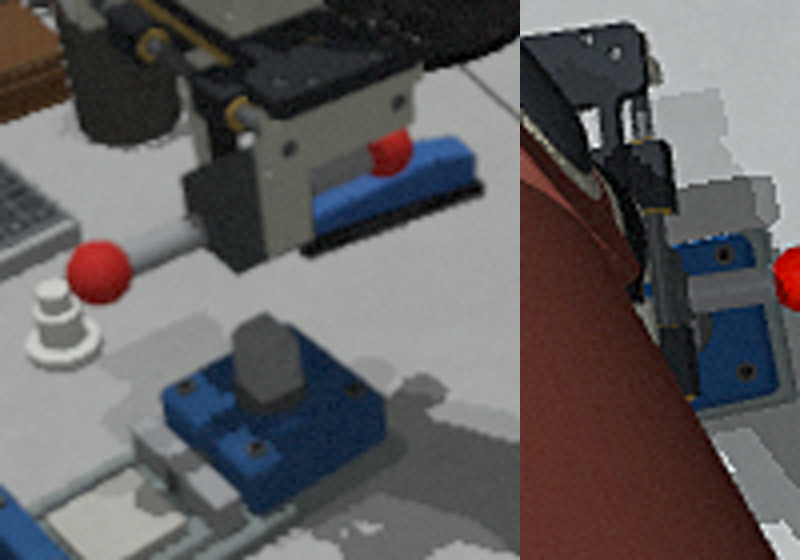

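The scene view shows the handle held level in the fingers, with its balls at crop (100,272) and (390,152). The spindle is free below it. I'll compare the handle's pose with the TCP, then descend.

Run:
```python
from h import *
s=st()
p=s["eef_pos"];d=np.array([np.cos(1.725),np.sin(1.725),0])
print(R.from_rotvec(s["tcp_rot"]).as_matrix().round(3))
for sg in(1,-1):
    P=np.array([p[0],p[1],161.6])+sg*78*d
    print(sg,P.round(1),{n:proj(n,P).round(1) for n in C})
for n,box in(("scene",(160,160,130,140)),("top",(180,150,90,140))):
    im=cv2.imread(f"pics/{n}1.png").astype(int);x,y,w,h=box
    c=im[y:y+h,x:x+w];m=((c[...,2]>110)&(c[...,2]>3*c[...,1])).astype(np.uint8)
    k,_,q,ce=cv2.connectedComponentsWithStats(m)
    for i in range(1,k):
        if q[i,4]>20:print(n,ce[i]+[x,y],q[i],atz(n,ce[i]+[x,y],161.6))
```

```text
t6.88 [501.5 182.4 149.7] F [-0.5  0.2 -3.6] M [-0.08 -0.1   0.01] gap 43.8 grip 30.0 q7 -0.52
[[-0.151  0.989 -0.   ]
 [ 0.989  0.151 -0.001]
 [-0.001 -0.    -1.   ]]
1 [489.5 259.4 161.6] {'scene': array([[186.5, 226.5]]), 'top': array([[144.7, 231.6]])}
-1 [513.4 105.3 161.6] {'scene': array([[257. , 195.5]]), 'top': array([[231.5, 218.4]])}
scene [258.16666667 196.08333333] [94 33  9  7 36] [510.23125445 104.3894624  161.6       ]
scene [183.75524476 226.54545455] [ 17  61  15  12 143] [491.92591596 263.74465581 161.6       ]
top [230.97826087 218.98369565] [ 43  62  16  16 184] [512.4028688  106.27826287 161.6       ]
```

Run:
```python
from h import *
x,y=501,183
bot.movel([x,y,100],ori(1.725),v=120);st()
for z in(92,88,85,80,75,70,65,60,57):
    bot.movel([x,y,z],v=40);s=st(z)
    if abs(s["force"][2]+3.6)>12 or np.hypot(*s["force"][:2])>15: print("stop");break
```

```text
t7.44 [501.5 183.  100.2] F [-0.1  0.2 -3. ] M [-0.05 -0.15  0.06] gap 43.6 grip 30.0 q7 -0.55
92 t7.79 [501. 183.  92.] F [-0.   0.  -2.6] M [-0.03 -0.08  0.05] gap 43.6 grip 30.0 q7 -0.56
88 t8.04 [500.8 182.9  87.8] F [ 0.2 -0.4 -3.2] M [-0.04 -0.04 -0.02] gap 43.7 grip 30.0 q7 -0.56
85 t8.29 [500.9 183.   84.9] F [ 0.4 -0.6 -2.6] M [-0.05 -0.11 -0.03] gap 43.6 grip 30.0 q7 -0.57
80 t8.57 [500.9 182.9  79.7] F [-0.3 -0.8 -3.1] M [-0.04 -0.13 -0.03] gap 43.5 grip 30.0 q7 -0.57
75 t8.84 [500.9 182.9  74.7] F [ 0.2  0.5 -3.2] M [-0.04 -0.19  0.01] gap 43.9 grip 30.0 q7 -0.57
70 t9.12 [500.9 182.9  69.7] F [ 1.   0.2 -4. ] M [-0.03 -0.18 -0.06] gap 43.8 grip 30.0 q7 -0.58
65 t9.39 [500.9 182.9  64.7] F [ 0.5  0.3 -3.3] M [-0.03 -0.21 -0.01] gap 44.3 grip 30.0 q7 -0.58
60 t9.67 [500.9 182.9  59.7] F [ 0.5 -0.8 -4.5] M [-0.02 -0.19 -0.03] gap 43.9 grip 30.0 q7 -0.59
57 t9.92 [501.  183.1  57. ] F [ 1.6  0.6 -2.5] M [ 0.02 -0.21  0.01] gap 43.9 grip 30.0 q7 -0.59
```

Run:
```python
from h import *
for z in(56.3,55.6,54.9,54.2):
    bot.movel([501,183,z],v=20);s=st(z)
    if s["force"][2]>4: break
bot.gripper_to(90);st("rel")
p=bot.read_state()["eef_pos"]
bot.movel([p[0],p[1],165],v=150)
# aside to see
bot.goto([470,-60,200],ori(1.725));st()
for n in("scene","top"):cv2.imwrite(f"pics/{n}2.png",bot.get_image(n)["image"])
def c(im,x,y,w,h,k): return cv2.resize(im[y:y+h,x:x+w],None,fx=k,fy=k,interpolation=cv2.INTER_CUBIC)
a=c(cv2.imread("pics/scene2.png"),170,215,100,100,4)
b=c(cv2.imread("pics/top2.png"),140,180,100,100,4)
cv2.imwrite("pics/c4.png",np.hstack([a,b]))
```

```text
56.3 t10.17 [501.  183.1  57. ] F [-1.6 -1.4  5.2] M [-0.15  0.23 -0.  ] gap 44.0 grip 30.0 q7 -0.59
rel t11.07 [501.  183.   56.3] F [ 0.3  0.5 -0.3] M [-0.04 -0.06  0.  ] gap 89.6 grip 0.0 q7 -0.59
 t12.92 [470.3 -58.3 199.7] F [-0.6  0.5  0.1] M [ 0.03 -0.12 -0.08] gap 90.3 grip 0.0 q7 -0.00
```

View pics/c4.png

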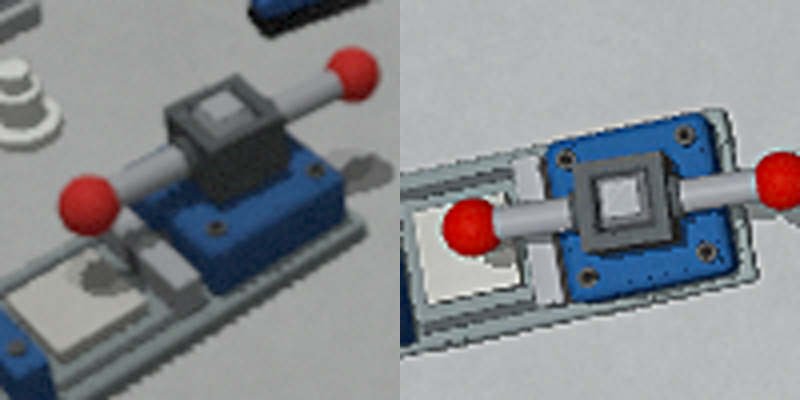

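The handle is seated: contact came at TCP 57, so its underside is at 52, and the spindle tip shows about 3 mm above the hub in both views. Its arms lie along the clamp, with balls at top-crop (470,228) and (783,180). Next I'll push the left arm clockwise from its robot side.

```bash
cat > push.py <<'E'
from h import *
c=np.array([501,183.]);r=54;Z=60
def u(t): return np.array([np.cos(t),np.sin(t)])
def tcp(th,off,z=Z): return [*(c+r*u(th)+off*u(th+np.pi/2)),z]
def ft(th,n=6):
    F=[]
    for _ in range(n): F.append(bot.read_state()["force"]);bot.dwell(.02)
    F=np.mean(F,0);return F[:2]@u(th+np.pi/2),F
E
python3 - <<'E'
from push import *
im=cv2.imread("pics/top2.png").astype(int);x,y,w,h=140,180,110,100
k=im[y:y+h,x:x+w];m=((k[...,2]>110)&(k[...,2]>2.2*k[...,1])).astype(np.uint8)
n,_,q,ce=cv2.connectedComponentsWithStats(m)
P=[atz("top",ce[i]+[x,y],69)for i in range(1,n) if q[i,4]>40];print(P)
P.sort(key=lambda p:-p[1]);d=P[0]-P[1];th=np.arctan2(d[1],d[0]);print("theta",th,"c",(P[0]+P[1])/2,np.linalg.norm(d))
bot.gripper_to(0)
bot.goto(tcp(th,50,150),ori(th));st("above")
for a in np.arange(0,2.3,.3): 
    print(bot.solve_ik(tcp(th-a,26),ori(th-a)) is not None,end=" ")
bot.movel(tcp(th,48),ori(th),v=150);st("low")
bot.dwell(.2);b,F0=ft(th);print("bias",b,F0)
off=48
while off>16:
    off-=2 if off>34 else 1
    bot.movel(tcp(th,off),v=40);f,_=ft(th,3)
    if f-b>2:break
st("contact");print("off",off,f,th)
E
```

```text
[array([512.12822805, 107.70720077,  69.        ]), array([487.74999173, 263.65223234,  69.        ])]
theta 1.7258670895441075 c [499.93910989 185.67971655  69.        ] 157.83900430599135
above t15.57 [444.1 226.9 150. ] F [ 0.4 -0.4  0. ] M [-0.03 -0.13  0.01] gap 0.7 grip 0.0 q7 -0.68
True True True True True True True True low t16.32 [445.9 228.8  60.5] F [ 0.4  0.7 -0.6] M [-0.03 -0.11 -0.02] gap 0.4 grip 0.0 q7 -0.76
bias 0.24062691349284893 [-0.26745797  0.15294089 -0.04634489]
contact t24.12 [476.2 233.8  59.9] F [-3.3  0.7  1.7] M [ 0.08  0.49 -0.01] gap 0.5 grip 1.4 q7 -0.73
off 16 3.3268279801760987 1.7258670895441075
```

Run:
```python
from push import *
th0=1.7259;b=.24;a=0
while a<2.6:
    a+=.1 if a<1.55 else (.04 if a<1.72 else .02)
    th=th0-a
    bot.movel(tcp(th,16),ori(th),v=60);f,F=ft(th,2 if a<1.55 else 4)
    t=bot.read_state()["time"]
    print("%.2f f %.1f Fz %.1f rad %.1f t %.1f"%(a,f,F[2],F[:2]@u(th),t))
    if f>9 or t>44 or (a<1.7 and f>7): break
st()
```

```text
0.10 f 4.5 Fz 1.6 rad -0.2 t 24.4
0.20 f 4.4 Fz 1.0 rad 0.7 t 24.7
0.30 f 4.5 Fz 0.4 rad 0.8 t 25.0
0.40 f 4.6 Fz 0.1 rad 0.5 t 25.2
0.50 f 4.5 Fz 0.5 rad 0.3 t 25.5
0.60 f 3.7 Fz -0.4 rad 1.1 t 25.8
0.70 f 3.9 Fz -0.6 rad 0.1 t 26.1
0.80 f 3.7 Fz 0.1 rad -0.1 t 26.4
0.90 f 4.1 Fz -0.2 rad -0.8 t 26.7
1.00 f 3.7 Fz -0.1 rad -1.0 t 26.9
1.10 f 4.0 Fz -0.2 rad -1.7 t 27.2
1.20 f 4.1 Fz -0.4 rad -2.3 t 27.5
1.30 f 3.7 Fz 0.1 rad -1.9 t 27.8
1.40 f 3.7 Fz -0.6 rad -1.4 t 28.1
1.50 f 4.3 Fz -0.7 rad -1.2 t 28.4
1.60 f 4.2 Fz -0.3 rad -1.3 t 28.7
1.64 f 4.8 Fz -0.7 rad -1.4 t 29.0
1.68 f 4.6 Fz -0.2 rad -1.5 t 29.3
1.72 f 4.4 Fz -0.1 rad -1.7 t 29.6
1.74 f 5.2 Fz -0.0 rad -1.8 t 29.9
1.76 f 4.7 Fz 0.2 rad -1.6 t 30.3
1.78 f 4.2 Fz 0.3 rad -1.2 t 30.6
1.80 f 4.5 Fz 0.8 rad -2.0 t 30.9
1.82 f 4.9 Fz 0.3 rad -2.2 t 31.2
1.84 f 4.6 Fz 0.4 rad -2.6 t 31.5
1.86 f 5.1 Fz 0.4 rad -2.6 t 31.9
1.88 f 5.6 Fz 0.2 rad -3.2 t 32.2
1.90 f 6.5 Fz -0.4 rad -2.9 t 32.5
1.92 f 7.6 Fz -0.6 rad -2.6 t 32.8
1.94 f 8.5 Fz -0.3 rad -2.4 t 33.1
1.96 f 8.8 Fz -1.1 rad -3.4 t 33.4
1.98 f 9.9 Fz -1.4 rad -3.3 t 33.8
 t33.75 [557.8 189.8  60.3] F [-0.6 10.9 -1.3] M [ 2.39  0.15 -0.14] gap 0.4 grip 4.7 q7 -2.02
```

Run:
```python
from push import *
th0=1.7259;a=1.98
while a<2.2:
    a+=.01;th=th0-a
    bot.movel(tcp(th,16),ori(th),v=60);f,F=ft(th,5)
    print("%.2f f %.1f rad %.1f"%(a,f,F[:2]@u(th)))
    if f>13: break
bot.movel(tcp(th,35),v=60);st("back")
bot.movel(tcp(th,40,170),v=150)
bot.goto([470,-60,220],ori(1.725));st()
for n in("scene","top"):cv2.imwrite(f"pics/{n}3.png",bot.get_image(n)["image"])
def c(im,x,y,w,h,k): return cv2.resize(im[y:y+h,x:x+w],None,fx=k,fy=k,interpolation=cv2.INTER_CUBIC)
a=c(cv2.imread("pics/scene3.png"),145,210,130,120,3)
b=c(cv2.imread("pics/top3.png"),115,170,130,120,3)
o=np.hstack([a,b]);cv2.imwrite("pics/c5.png",o)
```

```text
1.99 f 10.7 rad -3.4
2.00 f 10.9 rad -3.5
2.01 f 11.3 rad -3.6
2.02 f 11.7 rad -3.5
2.03 f 12.7 rad -4.3
2.04 f 13.0 rad -3.6
back t36.22 [563.7 197.6  60. ] F [-0.1 -0.2  0.4] M [-0.01  0.04  0.02] gap 0.6 grip 0.0 q7 -2.08
 t39.01 [470.1 -59.6 219.8] F [-0.6  0.  -0.4] M [-0.01 -0.06 -0.01] gap 0.6 grip 0.0 q7 0.09
```

View pics/c5.png

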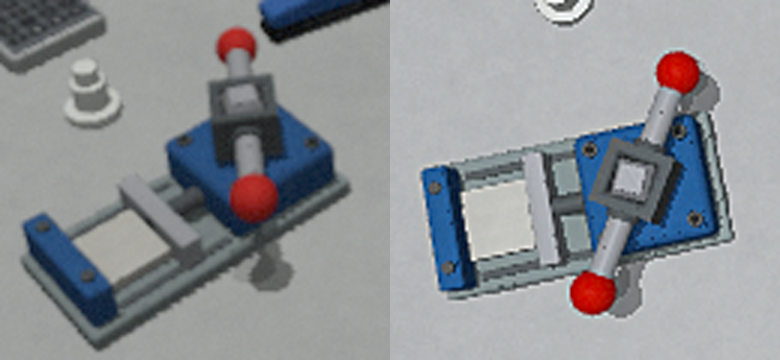

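View pics/top3.png

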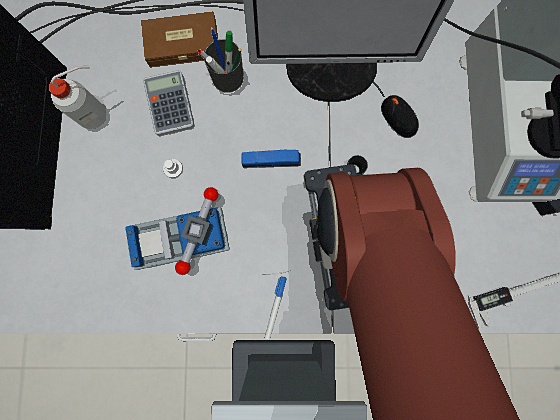

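The block is pressed between the jaw and the stop with no gap (top crop x 462–535). The handle is seated at about (197,230) in the top view. The stapler (271,158) and turned part (172,168) are unmoved, and the loupe (357,163) shows no shift in the part the arm doesn't hide. The robot is clear of everything, so I'm handing in.

```bash
python3 -c "
from station import bot
print(bot.sign_off())"
```

```text
the job is handed in; nothing more can be done
None
```

The handle is seated on the spindle and left there, the block is clamped against the fixed stop with about 13 N at 54 mm from the axis, nothing else appears disturbed, and I handed the job in at about 39 s.

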